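# Line up the pill tubes by height beside the medicine cabinet

### The job

Stand the four purple pill tubes on the coasters on the mahogany plank, one to a coaster, lined up by height: the tallest next to the white medicine cabinet, stepping down to the shortest next to the mug. Each should sit flat in the middle of its coaster; keep the tubes upright on the way, and leave the mug and the thermometer where they are.

Things in the scene. Friction and masses are not known exactly. Their poses are not given: they have to be found in the camera images.
- tube_a: the shortest of four upright purple plastic pill tubes with pale lilac lids: a plain cylinder 28 mm in diameter (lid included) and 50 mm tall, loose, 25 g give or take; origin at the centre of its underside, z up its axis
- tube_b: the second shortest of four upright purple plastic pill tubes with pale lilac lids: a plain cylinder 34 mm in diameter (lid included) and 70 mm tall, loose, 45 g give or take; origin at the centre of its underside, z up its axis
- tube_c: the second tallest of four upright purple plastic pill tubes with pale lilac lids: a plain cylinder 40 mm in diameter (lid included) and 90 mm tall, loose, 75 g give or take; origin at the centre of its underside, z up its axis
- tube_d: the tallest of four upright purple plastic pill tubes with pale lilac lids: a plain cylinder 46 mm in diameter (lid included) and 110 mm tall, loose, 110 g give or take; origin at the centre of its underside, z up its axis
- coaster_a: one of four identical pale grey round rimmed coasters fixed in a straight row, 80 mm apart, on the dark red mahogany plank (125 mm wide); 72 mm outside, 66 mm inside diameter, floor 2 mm thick, rim 5 mm high; origin at the centre of its underside, on the plank's top 42 mm above the bench; y along the row, x across the plank. Which letter is where in the row changes
- coaster_b: one of four identical pale grey round rimmed coasters fixed in a straight row, 80 mm apart, on the dark red mahogany plank (125 mm wide); 72 mm outside, 66 mm inside diameter, floor 2 mm thick, rim 5 mm high; origin at the centre of its underside, on the plank's top 42 mm above the bench; y along the row, x across the plank. Which letter is where in the row changes
- coaster_c: one of four identical pale grey round rimmed coasters fixed in a straight row, 80 mm apart, on the dark red mahogany plank (125 mm wide); 72 mm outside, 66 mm inside diameter, floor 2 mm thick, rim 5 mm high; origin at the centre of its underside, on the plank's top 42 mm above the bench; y along the row, x across the plank. Which letter is where in the row changes
- coaster_d: one of four identical pale grey round rimmed coasters fixed in a straight row, 80 mm apart, on the dark red mahogany plank (125 mm wide); 72 mm outside, 66 mm inside diameter, floor 2 mm thick, rim 5 mm high; origin at the centre of its underside, on the plank's top 42 mm above the bench; y along the row, x across the plank. Which letter is where in the row changes
- mug: blue ceramic mug, 78 mm across, 90 mm tall, loose, handle reaching 69 mm from its axis, a steel tongue depressor standing in it up to 135 mm. It stands at one end of the plank, 190 mm beyond the nearest coaster; the fixed white cabinet (95 mm deep, 150 wide, 210 tall, its door shut and facing the robot) likewise at the other end; they change ends. Origin: centre of the mug's underside
- thermometer: grey pistol-shaped infrared thermometer lying on its side on the bench to the left of the tubes, about 150 x 145 mm and 40 mm high, loose; origin at the underside between barrel and handle
There are look-alikes about, which are no part of the job. Leave any yellow look-alike of the tube_c alone.

How it is judged:
By the outcome, as a careful person would: the job done as asked, in the order asked, and still so for the second after the job is handed in, with the robot touching nothing.
It also fails if it takes over 93 s, if anything falls off the work surface, if the arm or the gripper's body presses on something with over 40 N, if the wrist force passes 120 N, or if a joint passes its speed limit or range.

### The arm

A 7-joint arm with a two-finger parallel gripper is mounted at the origin on the work surface. World frame = base frame: x ahead of the robot, y to its left, z up, the work surface at z = 0. Lengths are in m, angles in rad, forces in N, time in s.
With the tool pointing down it reaches from about 0.425 to 0.825 m from the base axis. Payload 3.6 kg.
Tool frame: the origin (TCP) lies where the fingers leave the gripper's body, on its centre line; the fingertips stand 73 mm ahead of it and the grasp point (between the pads) lies 54 mm ahead of it; x points along the fingers, y is the direction in which the jaws open and shut, and the axes are right-handed (so a half turn about x gives the same grasp; the last joint's range is limited). The gripper opens to 85 mm and grips with 20 to 120 N. Pads are 22 mm wide; open, the fingers measure 114 mm over their backs; the gripper's body (76 mm by 85 mm) begins 54 mm behind the grasp point. The pads swing forward as they close: fully open they stand 13 mm farther back than shut.
Start: joints at [-1.218, 0.615, -0.013, 1.423, 0.008, 1.103, -0.04], TCP at [0.24, 0.604, 0.304] pointing down, gripper open.
Joint ranges: [-3.12, 3.12], [-0.3, 2.06], [-1.34, 1.32], [0.26, 2.42], [-1.36, 4.5], [0.01, 1.98], [-2.84, 2.84]. Speed limits (rad/s): [2.79, 2.79, 3.14, 3.14, 3.14, 3.14, 3.14].

### API

Orientations are given as a unit quaternion [x, y, z, w].
In Python, from station import arm, snapshot, camera_info, ticket gives the robot as it stands. Calls block until the motion is done:
- arm.movep(position, orientation): joint-space move of the TCP to a pose.
- arm.line_to(position, velocity=0.15, ori=None): straight line of the TCP; ori=None keeps the orientation; velocity is the mean speed in m/s.
- arm.move_j(angles): joint-space move.
- arm.move_gripper(opening, effort=None): opening from 0.0 (shut) to 1.0 (fully open); effort is the grip in N (None keeps the last); returns when the fingers have stopped.
- arm.pause(seconds).
- arm.ik(position, orientation): joint angles nearest the present ones, or None.
- snapshot(name): name is "scene" or "side" or "wrist"; returns the picture (400x640x3 uint8, blue, green, red); there is no depth.
- camera_info(name): a dict with "fx", "fy", "cx", "cy" (pixels), "R" (3x3) and "t" (3): a world point X has camera coordinates R X + t; the wrist camera has in their place "T_tool_cam" (4x4, takes a point from camera to tool coordinates, whose origin is the TCP and whose axes are the tool frame's). Camera axes: x right, y down, z forward; pixel columns grow to the right and rows downward; lengths in m; the calibration is good to about 2 mm. The wrist camera is an equidistant fisheye: a pixel r from the principal point sees the ray r / f radians off the axis. A picture is of the moment at which its call begins: read the wrist's pose just before it. camera_info takes no time and is no camera call.
A pose or a line that the arm cannot do raises arm.MotionError and nothing moves.
- ticket.finish_job(): hands the job in, once; it reports no verdict.
Readings, each from a call of its own:
- arm.read_time(): time.
- arm.read_joint_positions(): joint angles.
- arm.read_dq(): joint speeds.
- arm.read_effort(): joint torques, N m.
- arm.read_tool_pos(): TCP position.
- arm.read_eef_rot(): TCP orientation.
- arm.read_ft_force(): force on the tool from outside, world axes, zero at the start.
- arm.read_wrist_torque(): the same for the moment, N m.
- arm.read_opening(): opening from 0.0 (shut) to 1.0 (fully open).
Only numpy, scipy, OpenCV 4.12 (cv2) and the standard library are available. Lean on these libraries where they do the work, as an engineer would, in place of code of your own. Each camera call takes 0.05 s, during which the arm holds its last target. There are 200 camera calls.

## Working session

There is one attempt and no reset: what is moved stays moved. The work goes in short steps, each a Python script; the robot and the scene stay as the last script left them, time stands still between calls to the robot, and variables do not carry over. Pictures are saved under pics/ and viewed, about 12 in all and at most 16, crops included, and the job is handed in when it is done.

```bash
mkdir -p pics; ls; python3 - <<'E'
from station import arm,snapshot,camera_info
import cv2,numpy as np
a=snapshot("scene");b=snapshot("side")
cv2.imwrite("pics/scene0.png",a);cv2.imwrite("pics/side0.png",b);cv2.imwrite("pics/wrist0.png",snapshot("wrist"))
for n in("scene","side","wrist"):print(n,camera_info(n))
print(arm.read_tool_pos(),arm.read_eef_rot(),arm.read_time())
E
```

```text
pics
scene {'fx': 463.86568872748046, 'fy': 463.86568872748046, 'cx': 310.86948915373995, 'cy': 196.92641954646234, 'R': array([[ 0.66734826,  0.74458002, -0.01571315],
       [ 0.39635685, -0.37294897, -0.83893404],
       [-0.63051372,  0.55363315, -0.54400623]]), 't': array([-0.41514729, -0.14306013,  1.44448252])}
side {'fx': 457.93934780186805, 'fy': 457.93934780186805, 'cx': 315.68321064690946, 'cy': 201.16878334594202, 'R': array([[-0.96181773, -0.27311907,  0.01768155],
       [-0.15732134,  0.4988469 , -0.85229207],
       [ 0.22395683, -0.8225313 , -0.52276725]]), 't': array([0.54882922, 0.10108279, 1.24968309])}
wrist {'fx': 309.70691628693146, 'fy': 309.70691628693146, 'cx': 318.87451022502273, 'cy': 198.5379556901225, 'T_tool_cam': array([[ 3.06466415e-05, -2.63544810e-01,  9.64647154e-01,
        -6.94938773e-02],
       [ 9.99999978e-01,  2.06814745e-04,  2.47326826e-05,
         3.67002392e-04],
       [-2.06021425e-04,  9.64647132e-01,  2.63544811e-01,
        -6.61193076e-02],
       [ 0.00000000e+00,  0.00000000e+00,  0.00000000e+00,
         1.00000000e+00]])}
[0.2401947  0.60351476 0.30298801] [ 0.13239976  0.69458428 -0.1338015   0.69434872] 0.15
```

View pics/scene0.png

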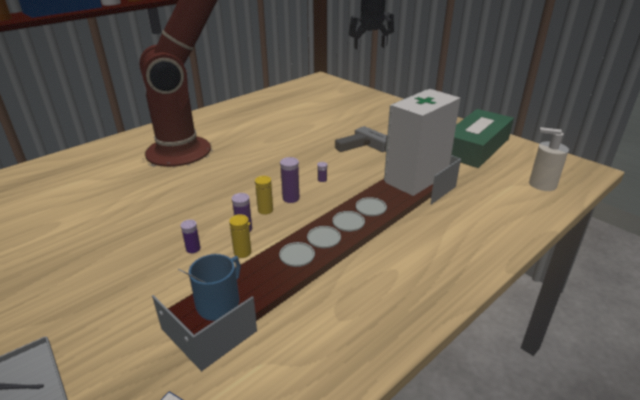

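View pics/side0.png

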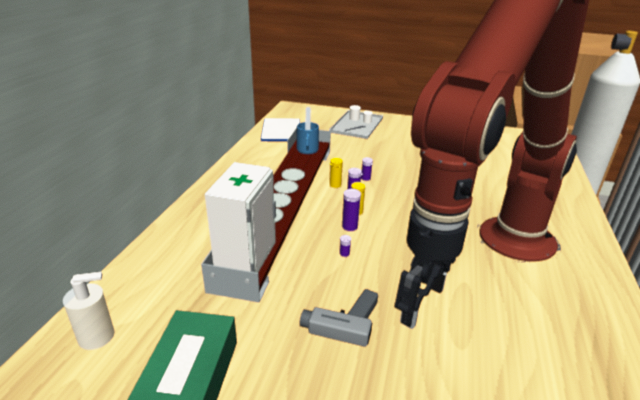

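Scene view: purple tubes at about (190,237), (241,212, partly hidden behind yellow), (290,180) and (322,172). Coasters are at (297,254), (324,237), (348,221) and (371,206). The cabinet is at the far end (+y) and the mug at the near end. I'll get rough positions first.

```bash
cat > h.py <<'E'
from station import arm,snapshot,camera_info,ticket
import cv2,numpy as np
from scipy.spatial.transform import Rotation as Ro
def ray_fixed(n,uv):
    c=camera_info(n);d=np.array([(uv[0]-c['cx'])/c['fx'],(uv[1]-c['cy'])/c['fy'],1])
    return -c['R'].T@c['t'],c['R'].T@d
def ray_wrist(uv,pos,quat):
    c=camera_info('wrist');v=np.array([uv[0]-c['cx'],uv[1]-c['cy']]);r=np.hypot(*v);th=r/c['fx']
    d=np.r_[v/max(r,1e-9)*np.sin(th),np.cos(th)];T=c['T_tool_cam'];R=Ro.from_quat(quat).as_matrix()
    return np.array(pos)+R@T[:3,3],R@T[:3,:3]@d
def onz(ray,z): o,d=ray;return o+d*(z-o[2])/d[2]
def proj_wrist(X,pos,quat):
    c=camera_info('wrist');T=c['T_tool_cam'];R=Ro.from_quat(quat).as_matrix()
    p=T[:3,:3].T@(R.T@(np.array(X)-pos)-T[:3,3]);s=np.hypot(*p[:2]);th=np.arctan2(s,p[2])
    return np.array([c['cx'],c['cy']])+p[:2]/s*th*c['fx']
def quat(yaw): # tool x down, tool y (jaws) at yaw from world x
    y=np.array([np.cos(yaw),np.sin(yaw),0]);x=np.array([0,0,-1.]);return Ro.from_matrix(np.c_[x,y,np.cross(x,y)]).as_quat()
E
python3 - <<'E'
from h import *
for n,z,uv in [("a top",.05,(322,164)),("b top",.07,(190,226)),("c top",.09,(241,199)),("d top",.11,(290,162)),("y1top",.09,(264,181)),("y2top",.09,(240,221)),
  ("c",.047,(297,254)),("c",.047,(324,237)),("c",.047,(348,221)),("c",.047,(371,206)),("mug",.09,(214,270)),("cab",.252,(425,101)),("thermo handle",.03,(345,142))]:
    print(n,np.round(onz(ray_fixed("scene",uv),z),3))
print(Ro.from_quat(arm.read_eef_rot()).as_matrix().round(2))
for x,y in [(.52,.0),(.5,.05)]:
  for yaw in np.arange(-3.14,3.14,.785): 
    q=arm.ik([x,y,.38],quat(yaw)); print(x,y,round(yaw,2), None if q is None else np.round(q,2))
E
```

```text
a top [0.437 0.207 0.05 ]
b top [ 0.469 -0.21   0.07 ]
c top [ 0.483 -0.085  0.09 ]
d top [0.455 0.083 0.11 ]
y1top [0.456 0.    0.09 ]
y2top [ 0.552 -0.135  0.09 ]
c [ 0.675 -0.084  0.047]
c [ 0.671 -0.006  0.047]
c [0.666 0.074 0.047]
c [0.661 0.156 0.047]
mug [ 0.646 -0.257  0.09 ]
cab [0.648 0.341 0.252]
thermo handle [0.358 0.377 0.03 ]
[[-0.    0.37  0.93]
 [-0.    0.93 -0.37]
 [-1.   -0.    0.  ]]
0.52 0.0 -3.14 [-0.74  0.54  1.14  1.7  -0.51  1.24 -2.63]
0.52 0.0 -2.36 [-0.74  0.54  1.14  1.7  -0.51  1.24 -1.84]
0.52 0.0 -1.57 [-0.61  0.44  0.85  1.69 -0.35  1.17 -1.23]
0.52 0.0 -0.78 [-0.49  0.39  0.65  1.69 -0.26  1.15 -0.55]
0.52 0.0 0.0 [-0.38  0.37  0.48  1.69 -0.18  1.13  0.15]
0.52 0.0 0.79 [-0.27  0.35  0.33  1.68 -0.12  1.13  0.87]
0.52 0.0 1.57 [-0.18  0.34  0.2   1.68 -0.07  1.12  1.61]
0.52 0.0 2.36 [-0.04  0.34 -0.    1.68  0.    1.12  2.31]
0.5 0.05 -3.14 [ 0.59  0.51 -1.15  1.7   0.49  1.25  2.48]
0.5 0.05 -2.36 [-0.87  0.5   1.14  1.74 -0.48  1.22 -1.96]
0.5 0.05 -1.57 [-0.72  0.4   0.83  1.74 -0.32  1.15 -1.36]
0.5 0.05 -0.78 [-0.59  0.35  0.62  1.73 -0.23  1.13 -0.68]
0.5 0.05 0.0 [-0.48  0.33  0.46  1.73 -0.16  1.12  0.04]
0.5 0.05 0.79 [-0.36  0.32  0.29  1.73 -0.1   1.11  0.75]
0.5 0.05 1.57 [-0.25  0.31  0.15  1.72 -0.05  1.11  1.48]
0.5 0.05 2.36 [-0.11  0.31 -0.05  1.72  0.02  1.11  2.19]
```

```bash
python3 - <<'E'
from h import *
import json
arm.movep([.5,0,.40],quat(np.pi/2)); arm.pause(.2)
p=arm.read_tool_pos();q=arm.read_eef_rot();im=snapshot("wrist")
cv2.imwrite("pics/wrist1.png",im);json.dump([list(p),list(q)],open("w1.json","w"))
print(p,q,arm.read_time())
E
```

```text
[0.50008627 0.00063779 0.39984757] [-4.00151778e-04  7.07202136e-01  4.56053298e-04  7.07011153e-01] 2.7667
```

View pics/wrist1.png

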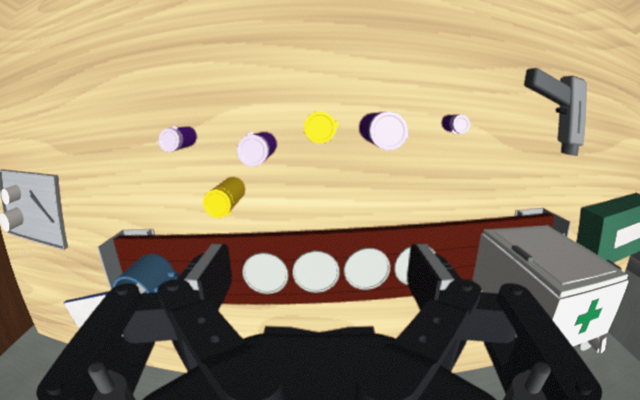

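Wrist view: lids at (171,139) b, (253,149) c, (388,130) d and (461,124) a. Yellow look-alikes are at (320,126) and (217,203). Coasters are at (265,273), (316,271) and (367,269), with a fourth partly behind a finger.

```bash
cat >> h.py <<'E'
def circ(im,pos,q,lo,hi,seed,z,win=40):
    m=cv2.inRange(cv2.cvtColor(im,cv2.COLOR_BGR2HSV),lo,hi)
    k=np.zeros_like(m);cv2.circle(k,(int(seed[0]),int(seed[1])),win,255,-1);m&=k
    cs,_=cv2.findContours(m,cv2.RETR_EXTERNAL,cv2.CHAIN_APPROX_NONE)
    c=min(cs,key=lambda c:-cv2.contourArea(c))[:,0,:].astype(float)
    w=np.array([onz(ray_wrist(u,pos,q),z)[:2] for u in c])
    A=np.c_[2*w,np.ones(len(w))];s=np.linalg.lstsq(A,(w**2).sum(1),rcond=None)[0]
    return s[:2],2*np.sqrt(s[2]+s[:2]@s[:2]),len(c)
E
python3 - <<'E'
from h import *
import json
im=cv2.imread("pics/wrist1.png");p,q=json.load(open("w1.json"));hsv=cv2.cvtColor(im,cv2.COLOR_BGR2HSV)
for u,v in[(171,139),(253,149),(388,130),(461,124),(265,273),(320,126),(190,136),(300,240),(150,80)]:print((u,v),hsv[v,u])
for n,s,z,w in[("b",(171,139),.07,18),("c",(253,149),.09,24),("d",(388,130),.11,28),("a",(461,124),.05,16)]:
    print(n,circ(im,p,q,(115,12,150),(165,70,255),s,z,w))
for s in[(265,273),(316,271),(367,269)]: print("coaster",circ(im,p,q,(0,0,150),(179,40,255),s,.047,27))
print("y",circ(im,p,q,(20,150,150),(35,255,255),(320,126),.09,25),circ(im,p,q,(20,150,200),(35,255,255),(217,203),.09,17))
E
```

```text
(171, 139) [141  20 244]
(253, 149) [142  19 245]
(388, 130) [145  12 249]
(461, 124) [143  12 249]
(265, 273) [ 65   7 229]
(320, 126) [ 29 205 249]
(190, 136) [137 198  85]
(300, 240) [  4 197  96]
(150, 80) [ 21  88 230]
b (array([ 0.45732212, -0.20757519]), np.float64(0.03334461382131834), 67)
c (array([ 0.47452956, -0.08231266]), np.float64(0.03890190291904828), 89)
d (array([0.45027512, 0.08173547]), np.float64(0.043110115456192255), 109)
a (array([0.43749891, 0.20418058]), np.float64(0.026430049133159675), 56)
coaster (array([ 0.67154138, -0.08370695]), np.float64(0.07076070107840614), 119)
coaster (array([ 0.66721168, -0.00401344]), np.float64(0.07063394875801501), 122)
coaster (array([0.6629116 , 0.07566726]), np.float64(0.0706029994784014), 120)
y (array([0.44757997, 0.00189574]), np.float64(0.03816523238815623), 92) (array([ 0.54485498, -0.13457396]), np.float64(0.03836021866999027), 81)
```

```bash
cat >> h.py <<'E'
P={'a':(.4375,.2042,.084,.05),'b':(.4573,-.2076,.095,.07),'c':(.4745,-.0823,.115,.09),'d':(.4503,.0817,.130,.11)}
C={'a':(.6715,-.0837),'b':(.6672,-.0040),'c':(.6629,.0757),'d':(.6586,.1553)}
ZT=.30
def carry(t,yaw,first=False):
    x,y,zg,h=P[t];cx,cy=C[t];q=quat(yaw)
    arm.movep([x,y,ZT-.05],q)
    arm.line_to([x,y,zg],.15);arm.move_gripper(0,30);o=arm.read_opening()
    arm.line_to([x,y,ZT],.2);f=arm.read_ft_force()
    arm.line_to([cx,cy,ZT],.2)
    arm.line_to([cx,cy,zg+.044+.02],.2);arm.line_to([cx,cy,zg+.044+.001],.04)
    print(t,'open',o,'now',arm.read_opening(),'lift',np.round(f,1),'down',np.round(arm.read_ft_force(),1),np.round(arm.read_tool_pos(),4),arm.read_time())
    arm.pause(.2);arm.move_gripper(1);arm.line_to([cx,cy,ZT],.2);print('t',arm.read_time())
E
python3 - <<'E'
from h import *
for t in P:
  x,y,zg,h=P[t]
  for yaw in (.054,np.pi+.054):
    print(t,round(yaw,2),*[None if (k:=arm.ik(p,quat(yaw))) is None else np.round(k,2) for p in([x,y,zg],[x,y,ZT],[*C[t],ZT],[*C[t],zg+.044])])
E
```

```text
a 0.05 [-0.64  0.73  0.24  2.1  -0.48  0.36  0.04] [-0.8   0.39  0.45  1.91 -0.21  0.89 -0.2 ] [-0.19  0.71  0.56  1.35 -0.38  1.18  0.45] [-0.16  0.89  0.47  1.51 -0.48  0.86  0.53]
a 3.2 [-0.42  0.72 -0.09  2.09  0.18  0.34  2.54] [-0.36  0.37 -0.17  1.89  0.08  0.89  2.63] [ 0.55  0.83 -0.96  1.32  0.67  1.33  2.78] [ 0.49  0.97 -0.77  1.49  0.75  1.    2.71]
b 0.05 [ 0.18  0.73  0.31  2.04 -0.5   0.44  0.93] [-0.02  0.44  0.59  1.86 -0.3   0.93  0.76] [-0.31  0.7   0.54  1.38 -0.37  1.16  0.33] [-0.28  0.86  0.47  1.54 -0.47  0.86  0.42]
b 3.2 [ 0.87  0.85 -0.78  2.02  0.97  0.69  2.65] [-0.31  0.62  1.14  1.87 -0.64  1.08 -2.01] [ 0.37  0.75 -0.77  1.36  0.53  1.24  2.76] [ 0.37  0.94 -0.77  1.51  0.74  1.    2.59]
c 0.05 [-0.11  0.69  0.35  2.09 -0.52  0.45  0.7 ] [-0.27  0.4   0.56  1.91 -0.27  0.9   0.47] [-0.43  0.69  0.53  1.38 -0.36  1.16  0.2 ] [-0.4   0.84  0.48  1.53 -0.45  0.89  0.28]
c 3.2 [ 0.51  0.73 -0.59  2.07  0.76  0.56  2.57] [ 0.77  0.51 -0.96  1.88  0.49  1.01  2.8 ] [ 0.25  0.75 -0.77  1.36  0.53  1.24  2.64] [ 0.17  0.86 -0.58  1.5   0.54  0.94  2.62]
d 0.05 [-0.45  0.63  0.32  2.15 -0.46  0.43  0.3 ] [-0.59  0.35  0.49  1.97 -0.22  0.87  0.07] [-0.53  0.71  0.51  1.35 -0.35  1.17  0.07] [-0.52  0.83  0.47  1.48 -0.43  0.93  0.14]
d 3.2 [ 0.04  0.64 -0.39  2.13  0.53  0.47  2.43] [ 0.33  0.41 -0.77  1.94  0.36  0.93  2.58] [ 0.12  0.77 -0.77  1.33  0.53  1.26  2.52] [-0.18  0.79 -0.15  1.47  0.14  0.89  2.82]
```

```bash
python3 - <<'E'
from h import *
carry('d',.8)
cv2.imwrite("pics/scene2.png",snapshot("scene")[80:350,120:520])
E
```

```text
d open 0.5282224406926325 now 0.5318912620779992 lift [ 0.2  0.8 -1.4] down [-0.7 -0.1 -1.6] [0.6586 0.1553 0.1747] 8.5417
t 10.0
```

View pics/scene2.png

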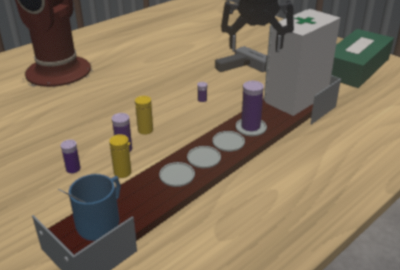

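Tube d stands upright on the coaster nearest the cabinet. On to the other three.

```bash
python3 - <<'E'
from h import *
import json
for t in 'cba': carry(t,.054)
arm.movep([.5,.0,.40],quat(np.pi/2));arm.move_gripper(.0);arm.pause(.3)
p=arm.read_tool_pos();q=arm.read_eef_rot();im=snapshot("wrist")
cv2.imwrite("pics/wrist3.png",im);json.dump([list(p),list(q)],open("w3.json","w"))
cv2.imwrite("pics/scene3.png",snapshot("scene")[80:350,120:520]);print(arm.read_time())
E
```

```text
c open 0.4615062342387216 now 0.4611503564476927 lift [ 0.2 -0.2 -0.1] down [ 0.3 -0.1 -1.2] [0.6628 0.0757 0.1597] 16.5917
t 18.1583
b open 0.3889238972305362 now 0.38748027016469955 lift [-0.6  0.5  0.1] down [-0.1 -0.9 -0.9] [ 0.6671 -0.004   0.1397] 25.4583
t 27.1667
a open 0.3193645978055953 now 0.32126233486235656 lift [ 0.2  0.3 -0.4] down [0.6 0.5 0.6] [ 0.6714 -0.0837  0.1287] 34.9583
t 36.7667
39.0
```

View pics/wrist3.png

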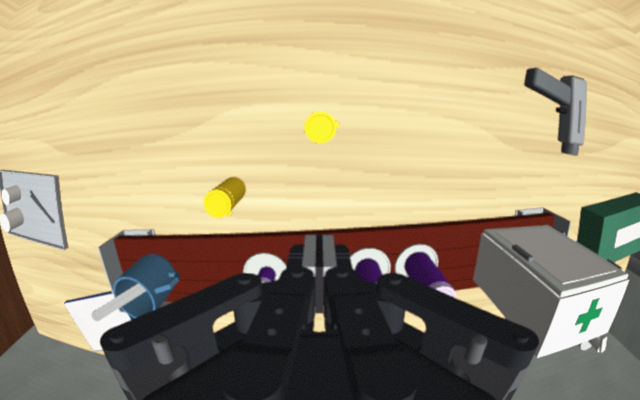

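View pics/scene3.png

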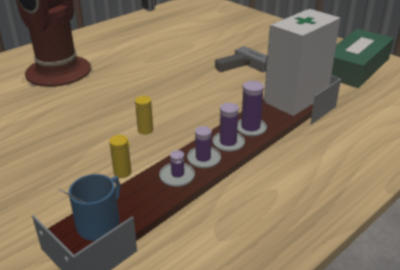

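The scene view shows all four upright, one per coaster, tallest by the cabinet and shortest by the mug. The yellow look-alikes, mug and thermometer look unmoved. I'll check the centring from above, clear of the fingers.

```bash
python3 - <<'E'
from h import *
import json
arm.movep([.62,.03,.42],quat(np.pi/2));arm.pause(.3)
p=arm.read_tool_pos();q=arm.read_eef_rot();im=snapshot("wrist")
cv2.imwrite("pics/wrist4.png",im);json.dump([list(p),list(q)],open("w4.json","w"))
for t in 'abcd':
    zt=.044+P[t][3];s=proj_wrist([*C[t],zt],p,q);sc=proj_wrist([*C[t],.047],p,q)
    lid=circ(im,p,q,(120,9,140),(165,70,255),s,zt,35)
    print(t,s.round(),sc.round(),'lid',lid[0].round(4),round(lid[1],4),'off plan mm',((lid[0]-C[t])*1e3).round(1))
a,b=cv2.imread("pics/wrist1.png"),cv2.imread("pics/wrist3.png")
d=cv2.absdiff(a,b).max(2);print('thermo diff',d[50:170,510:600].max(),'yellow1',d[100:150,295:345].max())
print(arm.read_time())
E
```

```text
a [236. 206.] [244. 197.] lid [ 0.671  -0.0803] 0.0281 off plan mm [-0.5  3.4]
b [292. 207.] [296. 194.] lid [ 0.6657 -0.0052] 0.0351 off plan mm [-1.5 -1.2]
c [357. 208.] [350. 191.] lid [0.6619 0.0744] 0.0408 off plan mm [-1.  -1.3]
d [425. 209.] [402. 188.] lid [0.6566 0.156 ] 0.0451 off plan mm [-2.   0.7]
thermo diff 62 yellow1 46
39.9167
```

View pics/wrist4.png

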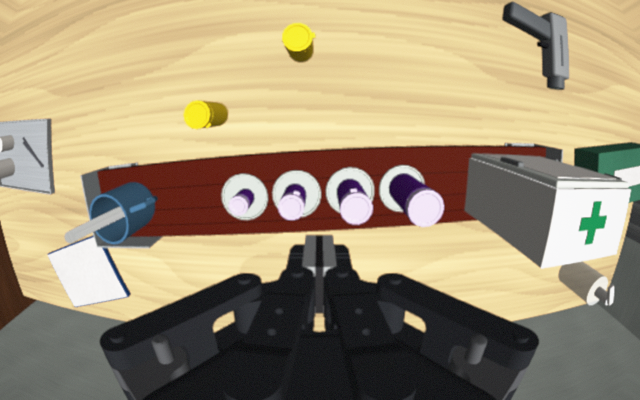

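The row is ordered and upright. Tube a reads 3.4 mm off along the row, so I'll look at it more closely.

```bash
python3 - <<'E'
from h import *
import json
arm.movep([.62,-.075,.27],quat(np.pi/2));arm.pause(.3)
p=arm.read_tool_pos();q=arm.read_eef_rot();im=snapshot("wrist")
cv2.imwrite("pics/wrist5.png",im);json.dump([list(p),list(q)],open("w5.json","w"))
for t in 'ab':
    zt=.044+P[t][3];s=proj_wrist([*C[t],zt],p,q);sc=proj_wrist([*C[t],.047],p,q)
    print(t,s.round(),sc.round())
    for smin in (9,14,18): print(smin,[np.round(v,4) for v in circ(im,p,q,(120,smin,140),(165,70,255),s,zt,45)])
    print('coaster',circ(im,p,q,(0,0,150),(179,40,255),sc,.047,65))
print(arm.read_time())
E
```

```text
a [307. 252.] [309. 233.]
9 [array([ 0.6613, -0.0882]), np.float64(0.0051), np.int64(17)]
14 [array([ 0.6613, -0.0882]), np.float64(0.0051), np.int64(17)]
18 [array([ 0.6613, -0.0882]), np.float64(0.0051), np.int64(17)]
coaster (array([ 0.66821457, -0.08498321]), np.float64(0.059567166458723855), 218)
b [403. 257.] [386. 228.]
9 [array([ 0.6655, -0.0062]), np.float64(0.0343), np.int64(117)]
14 [array([ 0.6656, -0.0063]), np.float64(0.0342), np.int64(116)]
18 [array([ 0.6654, -0.0062]), np.float64(0.0344), np.int64(126)]
coaster (array([6.74789186e-01, 5.40340238e-04]), np.float64(0.06906727840950216), 328)
41.025
```

View pics/wrist5.png

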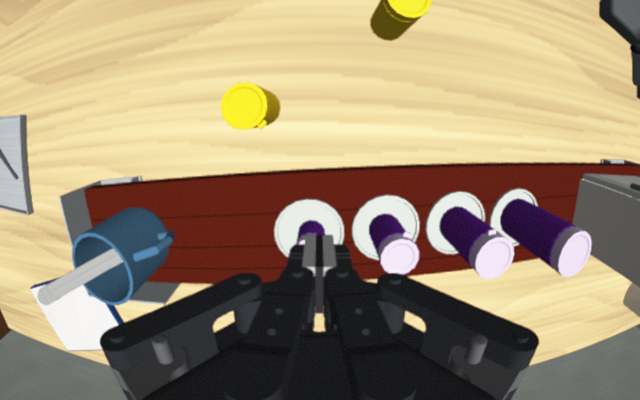

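```bash
python3 - <<'E'
from h import *
arm.movep([.70,-.084,.30],quat(np.pi/2));arm.pause(.3)
p=arm.read_tool_pos();q=arm.read_eef_rot();im=snapshot("wrist")
vis=im[90:290,180:500].copy()
for t in 'ab':
    zt=.044+P[t][3];s=proj_wrist([*C[t],zt],p,q);sc=proj_wrist([*C[t],.047],p,q)
    for smin in (9,14): print(t,smin,[np.round(v,4) for v in circ(im,p,q,(120,smin,140),(165,70,255),s,zt,35)])
    print('coaster',circ(im,p,q,(0,0,120),(179,60,255),sc,.047,60))
    for P0,col in ((s,(0,0,255)),(sc,(0,255,0))): cv2.circle(vis,tuple(int(v) for v in P0-[180,90]),1,col,-1)
cv2.imwrite("pics/wrist6.png",cv2.resize(vis,None,fx=2.5,fy=2.5))
print(arm.read_time())
E
```

```text
a 9 [array([ 0.6706, -0.0817]), np.float64(0.0285), np.int64(117)]
a 14 [array([ 0.6712, -0.0819]), np.float64(0.0269), np.int64(97)]
coaster (array([ 0.67197499, -0.08396587]), np.float64(0.07164362576525107), 192)
b 9 [array([ 0.6671, -0.0064]), np.float64(0.0337), np.int64(117)]
b 14 [array([ 0.668 , -0.0062]), np.float64(0.0317), np.int64(187)]
coaster (array([ 0.66826677, -0.00315249]), np.float64(0.07307550082607828), 192)
41.8083
```

View pics/wrist6.png

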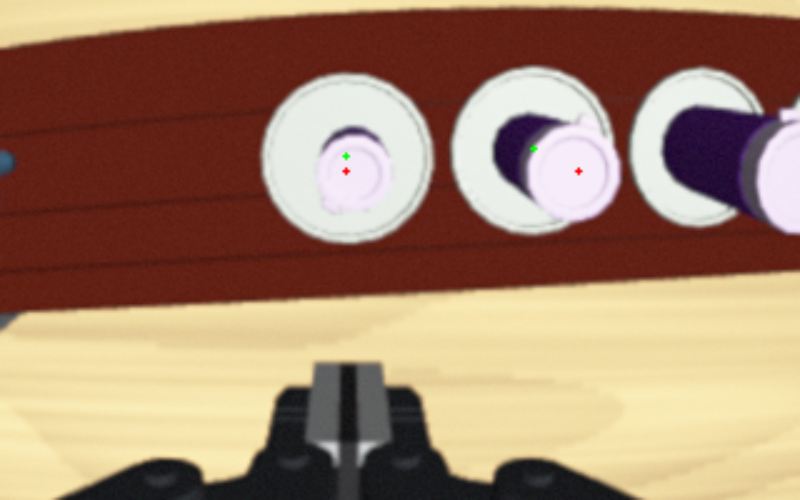

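Tubes a and b sit about 3 mm and 2.5 mm off along the row, on opposite sides. There's plenty of time, so I'll regrip each with the jaws across the row and shift it.

```bash
python3 - <<'E'
from h import *
q0=quat(.054)
for t,dy in (('a',-.0028),('b',.0025)):
    x,y=C[t];z=P[t][2]+.044
    arm.movep([x,y-dy,.25],q0);arm.move_gripper(1.0);arm.line_to([x,y-dy,z],.15);arm.move_gripper(0,25)
    arm.line_to([x,y-dy,z+.008],.05);arm.line_to([x,y,z+.008],.03);arm.line_to([x,y,z+.0008],.03)
    arm.pause(.2);arm.move_gripper(1.0);arm.line_to([x,y,.28],.2)
arm.movep([.70,-.044,.30],quat(np.pi/2));arm.move_gripper(0);arm.pause(.3)
p=arm.read_tool_pos();q=arm.read_eef_rot();im=snapshot("wrist")
vis=im[90:290,180:500].copy()
for t in 'abc':
    zt=.044+P[t][3];s=proj_wrist([*C[t],zt],p,q);sc=proj_wrist([*C[t],.047],p,q)
    r=circ(im,p,q,(120,9,140),(165,70,255),s,zt,35);print(t,[np.round(v,4) for v in r],'off',((r[0]-C[t])*1e3).round(1))
    for P0,col in ((s,(0,0,255)),(sc,(0,255,0))): cv2.circle(vis,tuple(int(v) for v in P0-[180,90]),1,col,-1)
cv2.imwrite("pics/wrist7.png",cv2.resize(vis,None,fx=2.5,fy=2.5))
cv2.imwrite("pics/scene7.png",cv2.resize(snapshot("scene")[130:340,140:480],None,fx=2,fy=2))
print(arm.read_time())
E
```

```text
a [array([ 0.6716, -0.0834]), np.float64(0.028), np.int64(96)] off [0.1 0.3]
b [array([ 0.6668, -0.004 ]), np.float64(0.0335), np.int64(117)] off [-0.4 -0. ]
c [array([0.6625, 0.0737]), np.float64(0.0401), np.int64(138)] off [-0.4 -2. ]
54.925
```

View pics/wrist7.png

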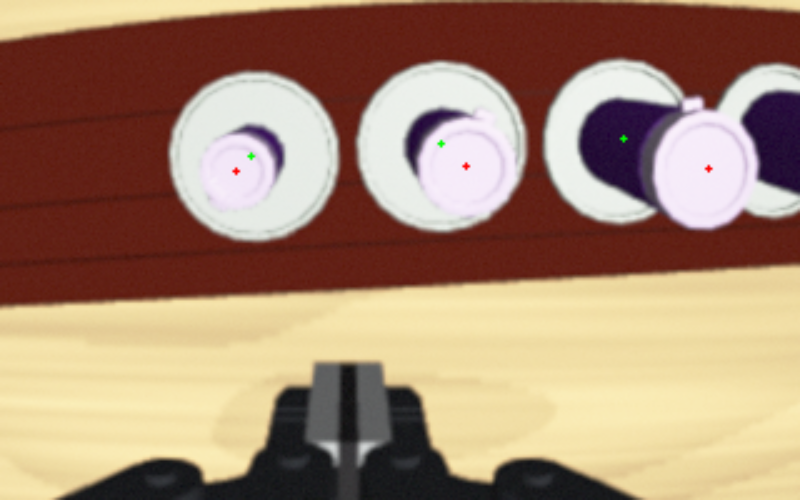

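View pics/scene7.png

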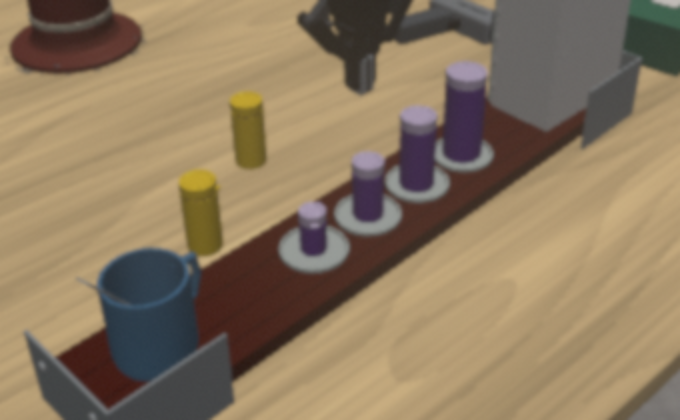

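Tubes a and b now measure within 0.5 mm of centre. Tubes c and d were within about 2 mm, all four are upright, and the robot is clear. Handing in.

```bash
python3 -c "
from station import ticket,arm
print(ticket.finish_job(),arm.read_time())"
```

```text
the job is handed in; nothing more can be done
the job is handed in; nothing more can be done
```

The four purple tubes now stand upright, one to a coaster, stepping down from the tallest (d) by the cabinet through c and b to the shortest (a) by the mug. I handed in at about 55 s of the 93 s allowed.

- **Correction:** tubes a and b were about 3 mm and 2.5 mm off centre along the row after placing. I regripped each, lifted it 8 mm and shifted it.
- **Last checks:** a and b measured within 0.5 mm of their coaster centres and c about 2 mm off. Tube d was about 2 mm off when last measured, before a and b were moved again. I left c and d as they were.
- **Disagreement:** my first reading for a was 3.4 mm off and a closer view gave 2.0 mm. The lid mask could also pick up a little of the coaster, so I settled on a 2.8 mm shift.
- **Other objects:** the mug, thermometer and yellow look-alikes appear unmoved by eye in the wrist and scene views. A pixel comparison of the thermometer and one yellow tube was not zero (up to 62 of 255), which I took as gripper shadow or image noise and did not check further.

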